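# Shut the furnace lid and press the start key

### The arm

A 6-joint arm with a two-finger parallel gripper is mounted at the origin on the work surface. World frame = base frame: x ahead of the robot, y to its left, z up, the work surface at z = 0. Lengths are in m, angles in rad, forces in N, time in s.
With the tool pointing down it reaches from about 0.425 to 0.95 m from the base axis. Payload 3.5 kg.
Tool frame: the origin (TCP) lies midway between the tips of the shut fingers; the grasp point (between the pads) lies 19 mm behind it; z points along the fingers, y is the line along which they close (so a half turn about z gives the same grasp; the last joint's range is limited). The gripper opens to 85 mm and grips with 20 to 120 N. Pads are 22 mm wide; open, the fingers measure 114 mm over their backs; the gripper's body (76 mm by 85 mm) begins 54 mm behind the grasp point. The pads swing forward as they close: fully open they stand 13 mm farther back than shut.
Start: joints at [-1.389, 0.286, 1.577, -0, 1.279, -0.15], TCP at [0.22, -0.638, 0.231] pointing down, gripper open.
Joint ranges: [-2.77, 2.77], [-0.9, 2.22], [0.21, 2.48], [-1.53, 4.67], [0.24, 2.81], [-2.84, 2.84]. Speed limits (rad/s): [2.79, 2.79, 3.14, 3.14, 3.14, 3.14].

### API

Orientations are given as a unit quaternion [x, y, z, w].
In Python, from plant import ctrl gives the robot as it stands.
- The arm moves only by the tool arm_command, never from a script. Its argument "steps" is one flat list of numbers, 5 for each row, row after row: the opening in per cent of the stroke, from 0 (shut) to 100 (fully open), then the shift along the tool's x, y, z each as a share of 25 mm, from -1 to 1, then the turn about the tool's z as a share of 0.1 rad, from -1 to 1. In form: [grip, tx, ty, tz, spin, grip, tx, ty, tz, spin, ...]. A call has 1 to 8 rows; each row shifts and turns the commanded pose from where the row before left it, along the tool's axes as they then stand; what a row does not reach is not made up. A row lasts 1/12 s, in which the tool goes at most 41.7 mm and 7.16 degrees, less where a joint would pass 70% of its speed; a pose out of reach is approached as far as the arm can. A call with a number of a shift or a turn outside -1 to 1 is refused whole. A call with a gripper value outside its range is refused whole. The fingers move at their own pace and stop on an object; "squeeze" is the grip in N (left out, the last holds). Time passes only in rows, so rows that do not move let the fingers close. It gives the time, the measured TCP pose, the force, the opening and the grip force at its end, in the units of the state.
- ctrl.get_state(): the state, without advancing time (a new reading comes with each control period).
- ctrl.read_camera(name): name is "scene" or "top" or "wrist"; returns the picture (480x640x3 uint8, red, green, blue); there is no depth.
- ctrl.camera_model(name): a dict with "intrinsics" (3x3 intrinsics, pixels), "rvec" (rotation vector, rad) and "tvec" (3), from world to camera coordinates, as OpenCV has them. Camera axes: x right, y down, z forward; pixel columns grow to the right and rows downward; lengths in m; the calibration is good to about 2 mm. A picture is of the moment at which its call begins: read the wrist's pose just before it. camera_model takes no time and is no camera call; for the wrist camera it gives the pose at the moment of the call.
- ctrl.sign_off(): hands the job in; it is judged then, once.
The state is a dict: "time": time; "qpos": joint angles; "dq": joint speeds; "joint_efforts": joint torques, N m; "eef_pos": TCP position; "tcp_rot": TCP orientation; "contact_force": force on the tool from outside, world axes, zero at the start; "wrist_torque": the same for the moment, N m; "opening": opening from 0.0 (shut) to 1.0 (fully open); "finger_force": force on a finger pad.
Only numpy, scipy, OpenCV 4.12 (cv2) and the standard library are available. Lean on these libraries where they do the work, as an engineer would, in place of code of your own. Each camera call takes 0.05 s, during which the arm holds its last target. There are 200 camera calls.

### The job

Gently push the furnace's half-open lid down with the fingertips until it is fully shut, and only then lightly press the round start key on the controller all the way down, let it spring back and withdraw. Do not press the square, triangular or bar-shaped keys, do not lift the lid, and leave the beaker, crucible, vial and tongs where they are.

Things in the scene. Friction and masses are not known exactly. Their poses are not given: they have to be found in the camera images.
- furnace: black bench furnace with a white lined chamber, 220 mm deep (x) x 240 mm wide (y), fixed on a steel plate. Origin: centre of its underside (4 mm above the bench); its front faces its -x. Its top rim is 125 mm above the origin.
- lid (a joint): hinge of the furnace's lid, rad: 0 = fully shut, positive = open; it starts half open (about 0.4 to 0.7). The lid is a black slab, 220 mm from hinge to front edge x 240 mm wide x 25 mm thick, hinged on the furnace's far (+x) rim, so its front edge is the raised one. The stiff hinge keeps the lid wherever it is left; pushing down near the front edge with 2 to 6 N moves it, down to a firm stop at 0.
- lid_hinge (a point): middle of the hinge line (which runs along the furnace's y axis), at the lid's underside, 110 mm towards +x of the furnace's centre and 125 mm above its origin
- lid_front (a point): point on the lid's top face, on its centre line, 30 mm from the front edge (190 mm from the hinge line, 25 mm above the underside); it moves with the lid. A good spot to push on.
- controller: black desk box with a grey top, 170 mm (x) x 270 mm (y) x 60 mm high, fixed on the bench, a dark display on its left (+y) half, and four off-white keys in a 2 x 2 block on its right half, 70 mm apart. Origin: centre of its underside. Which key sits in which of the four places varies.
- round_top (a point): centre of the top face of the round key (disc, 26 mm across; top face level, 72 mm above the bench, 9 mm above its square dark mount). This is the START key.
- round_key (a joint): travel of the round key, m: 0 = up, 0.005 = fully down; moves straight down and springs back when let go; 1.5 N starts it, 4 N takes it fully down to a firm stop.
- square_top (a point): centre of the top face of the square key (square, 24 x 24 mm; top face level, 72 mm above the bench, 9 mm above its square dark mount). Leave alone.
- square_key (a joint): travel of the square key, m: 0 = up, 0.005 = fully down; moves straight down and springs back when let go; 1.5 N starts it, 4 N takes it fully down to a firm stop.
- triangle_top (a point): centre of the top face of the triangle key (triangle, about 30 mm sides, 17 mm from centre to corner; top face level, 72 mm above the bench, 9 mm above its square dark mount). Leave alone.
- triangle_key (a joint): travel of the triangle key, m: 0 = up, 0.005 = fully down; moves straight down and springs back when let go; 1.5 N starts it, 4 N takes it fully down to a firm stop.
- bar_top (a point): centre of the top face of the bar key (slim bar, 10 x 28 mm; top face level, 72 mm above the bench, 9 mm above its square dark mount). Leave alone.
- bar_key (a joint): travel of the bar key, m: 0 = up, 0.005 = fully down; moves straight down and springs back when let go; 1.5 N starts it, 4 N takes it fully down to a firm stop.
- round_mount: square dark mount of the round key, 38 x 38 x 3 mm, fixed on the controller's top. Origin: centre of its underside, 60 mm above the bench, straight below the key.
- beaker: loose glass beaker, 70 mm across, 95 mm high, behind the controller; origin: centre of its underside. Leave alone.
- crucible: loose white crucible, 40 mm across, 35 mm high, in front of the controller; origin: centre of its underside. Leave alone.
- vial: loose small amber vial, 28 mm across, 50 mm high, in front of the furnace; origin: centre of its underside. Leave alone.
- tongs: loose dark crucible tongs lying on the bench to the right of the controller, 210 mm long along their x, 50 mm wide, 12 mm high; origin: near their middle, on the bench. Leave alone.

How it is judged:
By the outcome, as a careful person would: the job done as asked, in the order asked, and still so for the second after the job is handed in, with the robot touching nothing.
It also fails if it takes over 42 s, if anything falls off the work surface, if the arm or the gripper's body presses on something with over 40 N, if the wrist force passes 120 N, or if a joint passes its speed limit or range.

## Working session

There is one attempt and no reset: what is moved stays moved. The work goes in short steps, Python scripts to look and compute and a tool call to move; the robot and the scene stay as the last step left them, time stands still between calls to the robot, and variables do not carry over. Pictures are saved under pics/ and viewed, at most 10 in all, crops included, and the job is handed in when it is done.

Besides the shell and the picture viewer there is one more tool, called after ">>>" as a command line: name --argument value ..., lists and objects as JSON in quotes. arm_command: Moves the arm, as the interface text tells. Its arguments: {"type":"object","properties":{"steps":{"type":"array","items":{"type":"number"}},"squeeze":{"type":"number"}},"required":["steps"]}

```bash
mkdir -p pics; ls; python3 - <<'E'
from plant import ctrl
import cv2,numpy as np
s=ctrl.get_state();print({k:np.round(v,4) for k,v in s.items()})
for n in("scene","top"):
    im=ctrl.read_camera(n);cv2.imwrite(f"pics/{n}0.png",im[...,::-1])
    m=ctrl.camera_model(n);print(n,{k:np.round(v,4).tolist() for k,v in m.items()})
E
```

```text
pics
{'time': np.float64(0.0), 'qpos': array([-1.389 ,  0.2872,  1.5782,  0.    ,  1.2786, -0.15  ]), 'dq': array([-0.0015,  0.0009, -0.0001,  0.    , -0.0011,  0.0012]), 'joint_efforts': array([ 1.00000e-04, -4.05984e+01, -2.92624e+01, -2.00000e-04,
        5.70000e-03,  0.00000e+00]), 'eef_pos': array([ 0.2198, -0.6375,  0.2299]), 'tcp_rot': array([ 0.9863,  0.1651, -0.    , -0.0012]), 'contact_force': array([-0.3925, -0.3721, -1.1948]), 'wrist_torque': array([0.0241, 0.0322, 0.0163]), 'finger_force': np.float64(0.0), 'opening': np.float64(0.9998)}
scene {'intrinsics': [[479.9649, 0.0, 328.2125], [0.0, 479.9649, 237.9108], [0.0, 0.0, 1.0]], 'rvec': [0.6886, 2.733, -0.9659], 'tvec': [0.5169, -0.051, 1.4159]}
top {'intrinsics': [[485.5213, 0.0, 322.0384], [0.0, 485.5213, 232.2344], [0.0, 0.0, 1.0]], 'rvec': [2.0027, -2.1826, 0.2601], 'tvec': [-0.0651, 0.5783, 1.0339]}
```

View pics/scene0.png

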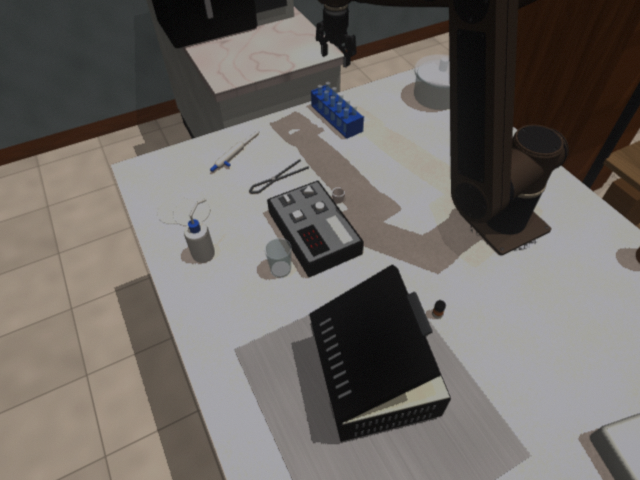

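View pics/top0.png

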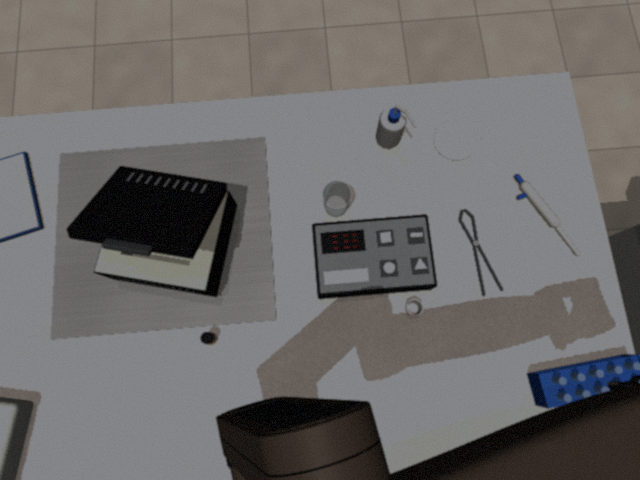

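The scene view shows the lid's raised front edge from about (395,267) to (447,378). In the top view it runs from (195,257) to (68,231). The top view also shows the keys: square (386,238), bar (416,236), round (389,268), triangle (420,265). The vial is at (208,337) and the crucible at (414,306). Next I'll segment the keys and triangulate the lid.

```bash
cat > h.py <<'E'
from plant import ctrl
import cv2,numpy as np
def model(n):
    m=ctrl.camera_model(n);R=cv2.Rodrigues(np.array(m["rvec"],float))[0]
    return np.array(m["intrinsics"]),R,np.array(m["tvec"],float).ravel()
def ray(n,uv,M=None):
    K,R,t=M or model(n);d=R.T@np.linalg.solve(K,[uv[0],uv[1],1]);return -R.T@t,d
def onplane(n,uv,z,M=None):
    c,d=ray(n,uv,M);return c+d*(z-c[2])/d[2]
def tri(a,b):
    P=[];
    for n in("scene","top"):
        K,R,t=model(n);P.append(K@np.c_[R,t])
    X=cv2.triangulatePoints(P[0],P[1],np.array(a,float).reshape(2,1),np.array(b,float).reshape(2,1)).ravel()
    return X[:3]/X[3]
def proj(n,p):
    K,R,t=model(n);q=K@(R@np.array(p)+t);return q[:2]/q[2]
E
python3 - <<'E'
from h import *
t=cv2.imread("pics/top0.png");s=cv2.imread("pics/scene0.png")
g=t[210:300,310:440].astype(int)
m=((g.min(2)>165)).astype(np.uint8)
n,l,st,ce=cv2.connectedComponentsWithStats(m)
for i in range(1,n):
    if st[i,4]>30:
        c=ce[i]+[310,210];print(st[i],c.round(1),onplane("top",c,.072).round(4))
print("lid -y corner",tri((395,267),(195,257)).round(3),"+y",tri((447,378),(68,231)).round(3))
A=cv2.resize(t[150:300,55:255],(800,600),interpolation=cv2.INTER_CUBIC)
B=cv2.resize(s[255:445,300:460],None,fx=2.5,fy=2.5)
C=cv2.resize(t[205:325,305:445],None,fx=2.8,fy=2.8,interpolation=cv2.INTER_CUBIC)
# composite: furnace top x2, keys x2.8, scene lid x2.5
o=np.zeros((600,800,3),np.uint8)
D=cv2.resize(t[150:300,55:255],None,fx=2,fy=2,interpolation=cv2.INTER_CUBIC)
D=cv2.convertScaleAbs(D,alpha=1.5,beta=20);B=cv2.convertScaleAbs(B,alpha=1.5,beta=20)
o[:300,:400]=D;o[:475,400:800]=B[:,:400];o[300:600,:392]=C[:300,:392]
cv2.imwrite("pics/comp.png",o)
E
```

```text
lid -y corner [0.498 0.128 0.255] +y [0.56  0.369 0.261]
```

View pics/comp.png

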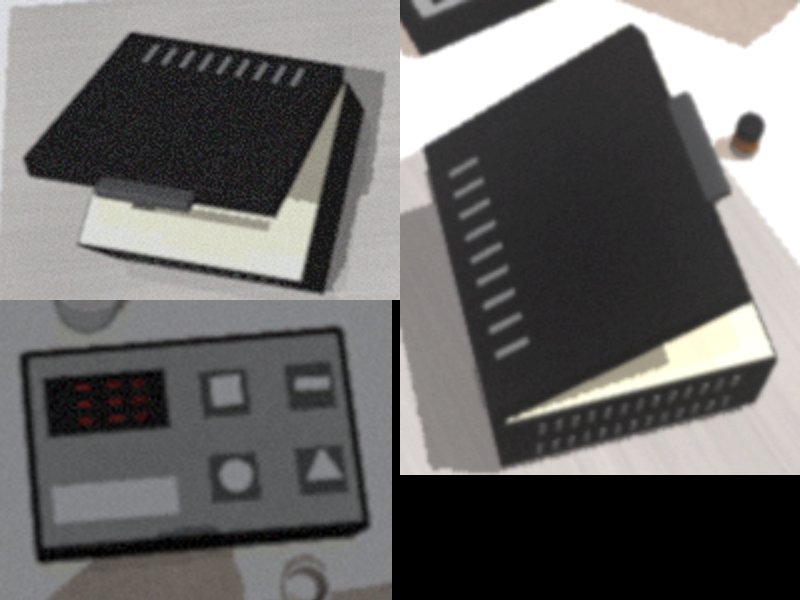

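The composite confirms the round key at the front left of the 2x2 block. The lid's top corners in the top view are about (193.5,257), (67.5,229), (120,166.5) and (226.5,184). In the scene view they are (396,267), (440,376), (311,315) and (339,423). There is a handle in the middle of the front edge.

```bash
python3 - <<'E'
from h import *
t=cv2.imread("pics/top0.png")
g=cv2.cvtColor(t,cv2.COLOR_BGR2GRAY)
for nm,u,v in(("round",389,268),("sq",386,238),("bar",416,236),("tri",420,265)):
    p=g[v-9:v+10,u-9:u+10];_,m=cv2.threshold(p,0,255,cv2.THRESH_OTSU)
    n,l,st,ce=cv2.connectedComponentsWithStats(m);k=l[9,9]
    c=ce[k]+[u-9,v-9];print(nm,st[k],c.round(1),onplane("top",c,.072).round(4))
F=[tri((396,267),(193.5,257)),tri((440,376),(67.5,229))];H=[tri((311,315),(120,166.5)),tri((339,423),(226.5,184))]
H=[tri((311,315),(226.5,184)),tri((339,423),(120,166.5))]
print(np.round(F,3),np.round(H,3))
f=np.mean(F,0);h=np.mean(H,0);d=h-f;print("mid",f.round(3),h.round(3),"len",np.linalg.norm(d).round(3),"ang",np.arctan2(-d[2],np.hypot(d[0],d[1])).round(3),"yaw",np.arctan2(d[1],d[0]).round(3))
s=ctrl.get_state();print(cv2.Rodrigues(np.zeros(3))[0][0,0]);from scipy.spatial.transform import Rotation as Ro
print(Ro.from_quat(s["tcp_rot"]).as_matrix().round(3))
for nm,p in(("crucible",(414,306)),("vial",(208,337)),("beaker",(337,205))):print(nm,onplane("top",p,0.03).round(3))
E
```

```text
round [  3   3  12  11 103] [388.8 267.2] [ 0.4772 -0.2559  0.072 ]
sq [  3   3  12  11 109] [385.3 236.9] [ 0.547  -0.2561  0.072 ]
bar [ 3  5 13  6 66] [416.  234.1] [ 0.5473 -0.3261  0.072 ]
tri [ 4  2 12 12 88] [420.1 264.5] [ 0.4774 -0.3262  0.072 ]
[[0.498 0.13  0.257]
 [0.566 0.365 0.266]] [[0.678 0.086 0.141]
 [0.738 0.319 0.142]]
mid [0.532 0.248 0.261] [0.708 0.202 0.141] len 0.218 ang 0.584 yaw -0.252
1.0
[[ 0.945  0.326 -0.   ]
 [ 0.326 -0.945  0.002]
 [ 0.    -0.002 -1.   ]]
crucible [ 0.39  -0.308  0.03 ]
vial [0.361 0.16  0.03 ]
beaker [ 0.644 -0.156  0.03 ]
```

>>> arm_command --steps '[0,0.5,-0.4,-0.5,0,0,0.9,-0.7,-0.5,0,0,0.95,-0.75,-0.5,0,0,0.95,-0.75,-0.5,0,0,0.95,-0.75,-0.5,0,0,0.95,-0.75,-0.5,0,0,0.95,-0.75,-0.5,0,0,0.95,-0.75,-0.5,0]' --squeeze 20

```text
time: 0.77
eef_pos: [0.3425, -0.4464, 0.3313]
tcp_rot: [0.986, 0.165, -0.0, -0.001]
contact_force: [-0.1, -0.1, -0.2]
opening: -0.001
finger_force: 0.0
```

>>> arm_command --steps '[0,0.95,-0.75,0,0,0,0.95,-0.75,0,0,0,0.95,-0.75,0,0,0,0.95,-0.75,0,0,0,0.95,-0.75,0,0,0,0.95,-0.75,0,0,0,0.95,-0.75,0,0,0,0.95,-0.75,0,0]'

```text
time: 1.43
eef_pos: [0.4733, -0.2427, 0.3308]
tcp_rot: [0.986, 0.165, -0.0, -0.0]
contact_force: [0.5, 0.2, 0.1]
opening: -0.003
finger_force: 0.0
```

>>> arm_command --steps '[0,0.5,-0.95,0,0,0,0.5,-0.95,0,0,0,0.5,-0.95,0,0,0,0.5,-0.95,0,0,0,0.5,-0.95,0,0,0,0.5,-0.95,0,0,0,0.5,-0.95,0,0,0,0.5,-0.95,0,0]'

```text
time: 2.1
eef_pos: [0.5052, -0.0307, 0.3308]
tcp_rot: [0.986, 0.165, -0.0, -0.0]
contact_force: [0.2, -0.1, -0.3]
opening: 0.001
finger_force: 0.0
```

>>> arm_command --steps '[0,0.5,-0.95,0,0,0,0.5,-0.95,0,0,0,0.5,-0.95,0,0,0,0.5,-0.95,0,0,0,0.5,-0.95,0,0,0,0.5,-0.95,0,0,0,0.5,-0.95,0,0,0,0.5,-0.95,0,0]'

```text
time: 2.77
eef_pos: [0.5379, 0.1815, 0.3307]
tcp_rot: [0.986, 0.165, -0.0, 0.0]
contact_force: [0.1, 0.1, 0.1]
opening: 0.001
finger_force: 0.0
```

>>> arm_command --steps '[0,0.5,-0.95,0.2,0,0,0.5,-0.95,0.3,0,0,0,0,0.5,0,0,0,0,0.5,0,0,0,0,0.3,0,0,0,0,0.1,0,0,0,0,0,0]'

```text
time: 3.35
eef_pos: [0.5458, 0.2321, 0.2823]
tcp_rot: [0.986, 0.164, -0.001, 0.0]
contact_force: [-0.1, -0.6, 0.5]
opening: -0.0
finger_force: 0.0
```

```bash
python3 - <<'E'
from h import *
s=ctrl.get_state();print(s["eef_pos"].round(4),s["contact_force"].round(2),s["qpos"].round(3))
a=ctrl.read_camera("scene")[...,::-1];b=ctrl.read_camera("top")[...,::-1]
o=np.zeros((480,800,3),np.uint8);o[:,:400]=cv2.resize(a[200:440,260:460],(400,480));o[:,400:]=cv2.resize(b[110:350,40:240],(400,480))
cv2.imwrite("pics/pre.png",cv2.convertScaleAbs(o,alpha=1.4,beta=15))
E
```

```text
[0.5458 0.2321 0.2823] [-0.09 -0.56  0.5 ] [ 0.231  0.073  1.727 -0.     1.344  1.472]
```

View pics/pre.png

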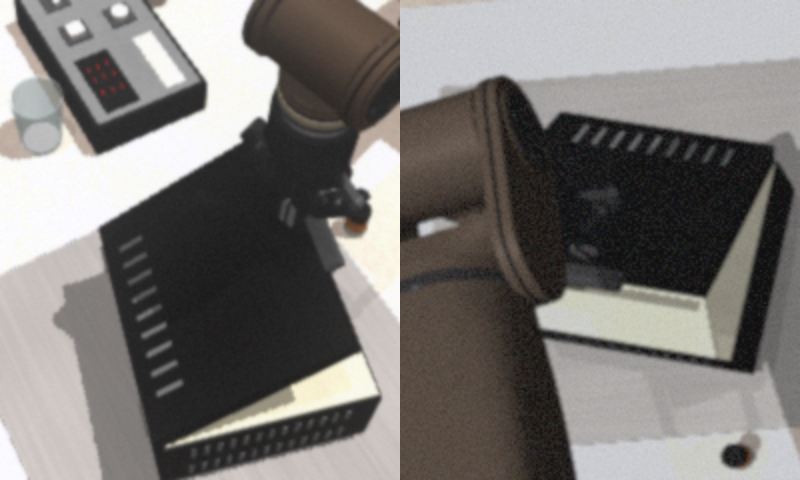

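The fingertips (scene crop around (288,212)) hang above the lid, just behind the handle and near the centre line. I'll lower slowly while drifting outward with the lid.

>>> arm_command --steps '[0,0,0,0.2,0,0,0,0,0.2,0,0,0,0,0.2,0,0,0,0,0.2,0,0,0,0,0.2,0,0,-0.06,-0.04,0.2,0]'

```text
time: 3.95
eef_pos: [0.545, 0.2337, 0.254]
tcp_rot: [0.986, 0.165, 0.001, -0.0]
contact_force: [0.0, 0.4, 3.2]
opening: 0.006
finger_force: 1.6
```

>>> arm_command --steps '[0,-0.06,-0.04,0.2,0,0,-0.06,-0.04,0.2,0,0,-0.06,-0.04,0.2,0,0,-0.06,-0.04,0.2,0]'

```text
time: 4.28
eef_pos: [0.5372, 0.2356, 0.2332]
tcp_rot: [0.986, 0.165, -0.0, -0.0]
contact_force: [-0.3, 1.1, 4.7]
opening: -0.0
finger_force: 1.5
```

>>> arm_command --steps '[0,-0.06,-0.04,0.2,0,0,-0.06,-0.04,0.2,0,0,-0.06,-0.04,0.2,0,0,-0.06,-0.04,0.2,0,0,-0.06,-0.04,0.2,0,0,-0.06,-0.04,0.2,0,0,-0.06,-0.04,0.2,0]'

```text
time: 4.87
eef_pos: [0.5251, 0.2387, 0.1982]
tcp_rot: [0.986, 0.165, -0.0, -0.0]
contact_force: [-1.8, -0.2, 3.7]
opening: 0.001
finger_force: 1.5
```

>>> arm_command --steps '[0,-0.05,-0.04,0.2,0,0,-0.05,-0.04,0.2,0,0,-0.05,-0.04,0.2,0,0,-0.05,-0.04,0.2,0,0,-0.05,-0.04,0.1,0]'

```text
time: 5.28
eef_pos: [0.518, 0.2409, 0.1752]
tcp_rot: [0.986, 0.165, 0.0, 0.001]
contact_force: [1.6, -1.9, 2.3]
opening: -0.001
finger_force: 1.1
```

>>> arm_command --steps '[0,0,0,0.1,0,0,0,0,0.1,0,0,0,0,0.1,0,0,0,0,0.1,0,0,0,0,0.1,0,0,0,0,0.1,0]'

```text
time: 5.78
eef_pos: [0.5178, 0.2417, 0.1611]
tcp_rot: [0.986, 0.165, -0.0, -0.0]
contact_force: [-1.1, 1.4, 3.0]
opening: 0.003
finger_force: 1.3
```

>>> arm_command --steps '[0,0,0,0.06,0,0,0,0,0.04,0,0,0,0,0.04,0]'

```text
time: 6.03
eef_pos: [0.5179, 0.2415, 0.1577]
tcp_rot: [0.986, 0.165, -0.0, -0.0]
contact_force: [-1.5, 0.7, 2.1]
opening: -0.0
finger_force: 1.2
```

>>> arm_command --steps '[0,0,0,0.04,0,0,0,0,0.04,0,0,0,0,0.04,0]'

```text
time: 6.28
eef_pos: [0.518, 0.2414, 0.1548]
tcp_rot: [0.986, 0.165, 0.0, -0.0]
contact_force: [-1.2, 0.1, 2.6]
opening: 0.001
finger_force: 1.2
```

>>> arm_command --steps '[0,0,0,0.04,0,0,0,0,0,0]'

```text
time: 6.45
eef_pos: [0.518, 0.2414, 0.1541]
tcp_rot: [0.986, 0.165, 0.0, 0.0]
contact_force: [-1.7, 0.7, 3.5]
opening: -0.001
finger_force: 1.7
```

>>> arm_command --steps '[0,0,0,0.04,0,0,0,0,0,0]'

```text
time: 6.62
eef_pos: [0.5181, 0.2414, 0.154]
tcp_rot: [0.986, 0.165, -0.0, 0.0]
contact_force: [-3.7, 0.8, 7.6]
opening: -0.003
finger_force: 3.6
```

>>> arm_command --steps '[0,0,0,0.02,0,0,0,0,0,0]'

```text
time: 6.78
eef_pos: [0.5181, 0.2414, 0.154]
tcp_rot: [0.986, 0.165, 0.0, 0.0]
contact_force: [-4.1, -0.7, 9.4]
opening: -0.0
finger_force: 4.5
```

The lid has reached its stop: z holds at 0.154 m, the height expected for a shut lid, and the force is rising. I'll lift clear and travel to the round key.

>>> arm_command --steps '[0,0,0,-0.2,0,0,0,0,-0.6,0,0,0,0,-0.9,0,0,0,0,-0.9,0,0,-0.2,0.48,-0.2,0,0,-0.42,0.96,0,0,0,-0.42,0.96,0,0,0,-0.42,0.96,0,0]'

```text
time: 7.45
eef_pos: [0.5102, 0.1483, 0.2212]
tcp_rot: [0.986, 0.166, -0.0, 0.0]
contact_force: [0.9, -0.4, -1.1]
opening: -0.003
finger_force: 0.0
```

>>> arm_command --steps '[0,-0.42,0.96,0,0,0,-0.42,0.96,0,0,0,-0.42,0.96,0,0,0,-0.42,0.96,0,0,0,-0.42,0.96,0,0,0,-0.42,0.96,0,0,0,-0.42,0.96,0,0,0,-0.42,0.96,0,0]'

```text
time: 8.12
eef_pos: [0.4928, -0.0609, 0.221]
tcp_rot: [0.986, 0.165, -0.001, 0.0]
contact_force: [-0.3, -0.4, 0.1]
opening: 0.0
finger_force: 0.0
```

>>> arm_command --steps '[0,-0.42,0.96,0,0,0,-0.42,0.96,0,0,0,-0.42,0.96,0,0,0,-0.42,0.96,0,0,0,-0.42,0.96,0,0,0,-0.42,0.96,0,0,0,-0.42,0.96,0,0,0,-0.22,0.48,0,0]'

```text
time: 8.78
eef_pos: [0.4764, -0.2577, 0.221]
tcp_rot: [0.986, 0.164, -0.001, 0.0]
contact_force: [-0.1, -0.6, 0.2]
opening: -0.001
finger_force: 0.0
```

>>> arm_command --steps '[0,0,0,0.4,0,0,0,0,0.9,0,0,0,0,0.9,0,0,0,0,0.8,0,0,0,0,0.4,0,0,0,0,0,0]'

```text
time: 9.28
eef_pos: [0.4758, -0.2522, 0.1333]
tcp_rot: [0.986, 0.166, -0.002, -0.003]
contact_force: [-0.1, -0.5, -1.1]
opening: -0.0
finger_force: 0.0
```

```bash
python3 - <<'E'
from h import *
s=ctrl.get_state();print(s["eef_pos"].round(4),s["contact_force"].round(2),s["time"])
a=ctrl.read_camera("scene")[...,::-1];b=ctrl.read_camera("top")[...,::-1];w=ctrl.read_camera("wrist")[...,::-1]
cv2.imwrite("pics/w_full.png",w)
print("round proj scene",proj("scene",[.4772,-.2559,.072]),"wrist",proj("wrist",[.4772,-.2559,.072]),"tip",proj("wrist",s["eef_pos"]))
o=np.zeros((600,800,3),np.uint8);o[:300,:400]=cv2.resize(a[265:445,240:480],(400,300));o[:300,400:]=cv2.resize(b[150:330,50:290],(400,300))
o[300:,:400]=cv2.resize(w,(400,300));o[300:,400:]=cv2.resize(a[170:290,230:390],(400,300))
cv2.imwrite("pics/key.png",cv2.convertScaleAbs(o,alpha=1.3,beta=10))
E
```

```text
[ 0.4758 -0.2522  0.1333] [-0.09 -0.51 -1.1 ] 9.2833
round proj scene [319.50660346 204.20129133] wrist [318.67509643 268.32040597] tip [309.00581079 328.08420229]
```

View pics/key.png

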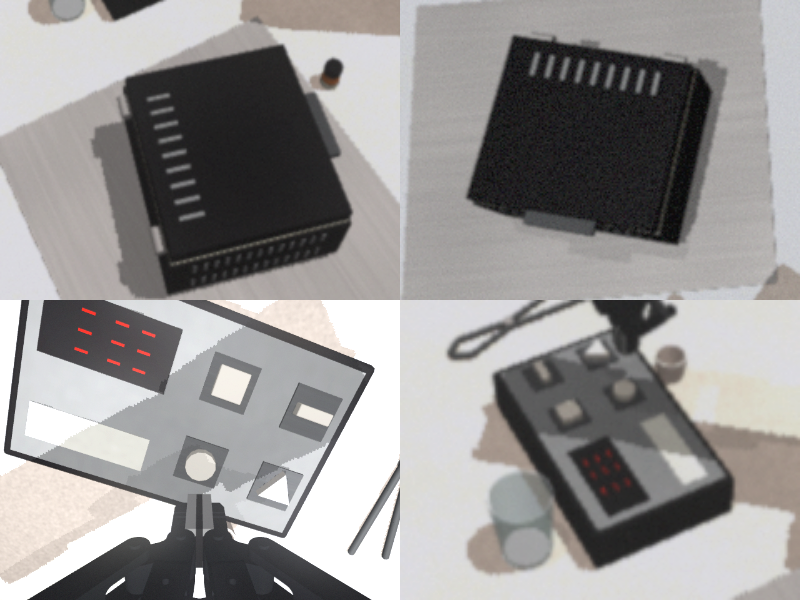

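The lid is shut in both views. The wrist crop shows the round key at about (200,465), which is full-frame (320,264), just ahead of the fingertips. I'll refine its position from the wrist image.

```bash
python3 - <<'E'
from h import *
s=ctrl.get_state();M=model("wrist");w=ctrl.read_camera("wrist")
g=cv2.cvtColor(w,cv2.COLOR_RGB2GRAY)[235:295,290:350]
_,m=cv2.threshold(g,0,255,cv2.THRESH_OTSU);n,l,st,ce=cv2.connectedComponentsWithStats(m)
k=l[29,30];c=ce[k]+[290,235];print(st[k],c,onplane("wrist",c,.072,M).round(4),s["eef_pos"].round(4),s["dq"].round(3))
E
```

```text
[   5    9   48   46 1710] [318.59181287 266.27602339] [ 0.4783 -0.2555  0.072 ] [ 0.4784 -0.2547  0.1382] [-0.004 -0.012 -0.02  -0.    -0.    -0.002]
```

>>> arm_command --steps '[0,0,0.04,0.4,0,0,0,0,0.6,0,0,0,0,0.6,0,0,0,0,0.4,0,0,0,0,0.2,0,0,0,0,0.1,0,0,0,0,0,0]'

```text
time: 10.07
eef_pos: [0.4781, -0.2557, 0.0796]
tcp_rot: [0.986, 0.165, -0.0, -0.0]
contact_force: [0.3, 0.0, -1.3]
opening: 0.0
finger_force: 0.0
```

>>> arm_command --steps '[0,0,0,0.06,0,0,0,0,0.06,0,0,0,0,0.06,0,0,0,0,0,0]'

```text
time: 10.4
eef_pos: [0.4782, -0.2557, 0.0755]
tcp_rot: [0.986, 0.165, 0.0, 0.0]
contact_force: [-0.0, -0.5, 0.2]
opening: -0.0
finger_force: 0.0
```

>>> arm_command --steps '[0,0,0,0.06,0,0,0,0,0.06,0,0,0,0,0.06,0,0,0,0,0,0]'

```text
time: 10.73
eef_pos: [0.4783, -0.2558, 0.0709]
tcp_rot: [0.986, 0.165, 0.0, 0.0]
contact_force: [0.3, -0.1, 2.2]
opening: 0.006
finger_force: 1.0
```

>>> arm_command --steps '[0,0,0,0.04,0,0,0,0,0.04,0,0,0,0,0,0]'

```text
time: 10.98
eef_pos: [0.4783, -0.2558, 0.069]
tcp_rot: [0.986, 0.165, 0.0, 0.0]
contact_force: [-0.3, 0.3, 2.5]
opening: -0.003
finger_force: 1.4
```

>>> arm_command --steps '[0,0,0,0.04,0,0,0,0,0,0]'

```text
time: 11.15
eef_pos: [0.4783, -0.2558, 0.068]
tcp_rot: [0.986, 0.165, 0.0, 0.0]
contact_force: [-0.2, -0.2, 3.3]
opening: -0.001
finger_force: 1.7
```

>>> arm_command --steps '[0,0,0,0.04,0,0,0,0,0,0]'

```text
time: 11.32
eef_pos: [0.4783, -0.2558, 0.0671]
tcp_rot: [0.986, 0.165, 0.0, 0.0]
contact_force: [-1.9, 0.9, 3.6]
opening: 0.0
finger_force: 1.9
```

>>> arm_command --steps '[0,0,0,0.03,0,0,0,0,0,0]'

```text
time: 11.48
eef_pos: [0.4783, -0.2558, 0.067]
tcp_rot: [0.986, 0.165, -0.0, 0.0]
contact_force: [-1.8, 1.1, 7.9]
opening: 0.002
finger_force: 4.0
```

The round key is fully down: z = 0.067 m and 7.9 N against the stop. I'll release it and withdraw straight up.

>>> arm_command --steps '[0,0,0,-0.1,0,0,0,0,-0.3,0,0,0,0,-0.8,0,0,0,0,-0.9,0,0,0,0,-0.9,0,0,0,0,-0.9,0,0,0,0,-0.4,0,0,0,0,0,0]'

```text
time: 12.15
eef_pos: [0.4794, -0.2567, 0.1764]
tcp_rot: [0.986, 0.165, 0.002, 0.002]
contact_force: [0.7, -0.2, 0.2]
opening: -0.002
finger_force: 0.0
```

>>> arm_command --steps '[0,0,0,0,0,0,0,0,0,0,0,0,0,0,0]'

```text
time: 12.4
eef_pos: [0.4771, -0.2549, 0.1714]
tcp_rot: [0.986, 0.165, -0.001, -0.001]
contact_force: [0.3, -0.1, 0.0]
opening: -0.001
finger_force: 0.0
```

```bash
python3 - <<'E'
from h import *
s=ctrl.get_state();print(s["eef_pos"].round(4),s["contact_force"].round(2),s["time"])
a=ctrl.read_camera("scene")[...,::-1];w=ctrl.read_camera("wrist")[...,::-1]
o=np.zeros((300,800,3),np.uint8);o[:,:400]=cv2.resize(a,(400,300));o[:,400:]=cv2.resize(w,(400,300))
cv2.imwrite("pics/end.png",o)
E
```

```text
[ 0.4771 -0.2549  0.1714] [ 0.25 -0.07  0.01] 12.4
```

View pics/end.png

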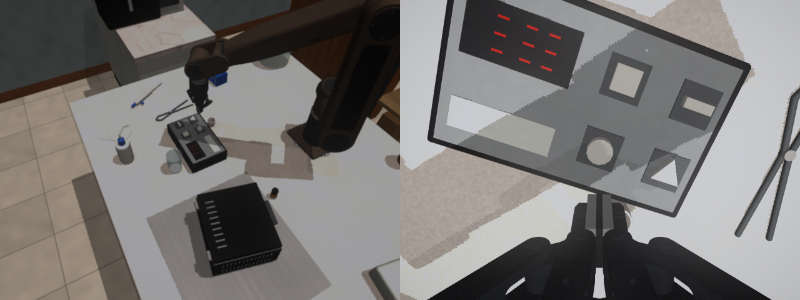

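The final picture shows the lid shut (scene, about (235,225)), the round key back up (wrist, about (600,150)), and the tool clear with nothing else moved.

```bash
python3 -c "
from plant import ctrl
print(ctrl.sign_off())"
```

```text
the job is handed in; nothing more can be done
None
```

I pushed the lid fully shut, then pressed the round start key to its stop and released it; the arm is withdrawn, no other key or loose item was touched, and the job was handed in at about 12.5 s.

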